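# Set the outrigger leg of a stall's packing scale

## Robot

A 6-joint arm with a two-finger parallel gripper is mounted at the origin on the work surface. World frame = base frame: x ahead of the robot, y to its left, z up, the work surface at z = 0. Lengths are in m, angles in rad, forces in N, time in s.
With the tool pointing down it reaches from about 0.375 to 0.925 m from the base axis. Payload 5.7 kg.
Tool frame: the origin (TCP) lies on the centre line of the jaws, within the pads' length; the fingertips stand ctrl.tip_extent ahead of it and the grasp point (between the pads) lies 8 mm behind it (ctrl.tip_extent is the distance from the TCP to the fingertips, in m); z points along the fingers, y is the direction in which the jaws open and shut (so a half turn about z gives the same grasp; the last joint's range is limited). The gripper opens to 85 mm and grips with 20 to 120 N. Pads are 22 mm wide; open, the fingers measure 114 mm over their backs; the gripper's body (76 mm by 85 mm) begins 54 mm behind the grasp point. The pads swing forward as they close: fully open they stand 13 mm farther back than shut.
Start: joints at [1.079, 0.359, 1.51, -0, 1.272, -0.115], TCP at [0.221, 0.558, 0.242] pointing down, gripper open.
Joint ranges: [-2.97, 2.97], [-1.01, 2.36], [0.21, 2.38], [-0.96, 4.11], [0.2, 2.71], [-2.98, 2.98]. Speed limits (rad/s): [2.39, 2.39, 3.14, 3.14, 3.14, 3.14].

## Interface

Orientations are given as a unit quaternion [w, x, y, z].
In Python, from plant import ctrl gives the robot as it stands.
- The arm moves only by the tool move_arm, never from a script. Its argument "rows" is a list of rows, each a list of 7 numbers: the shift along the world's x, y, z in cm, then the turn, a rotation vector about the world's x, y, z in rad, then the finger opening in cm, from 0 to 8.54. In form: [[x, y, z, wx, wy, wz, grip], ...]. A call has 1 to 20 rows; each row shifts and turns the commanded pose from where the row before left it; what a row does not reach is not made up. A row lasts 1/8 s, in which the tool goes at most 62.5 mm and 10.7 degrees, less where a joint would pass 70% of its speed; a pose out of reach is approached as far as the arm can. A call with a gripper value outside its range is refused whole. The fingers move at their own pace and stop on an object; "newtons" is the grip in N (left out, the last holds). Time passes only in rows, so rows that do not move let the fingers close. It gives the time, the measured TCP pose, the force and the opening at its end, in the units of the state.
- ctrl.observe(): the state, without advancing time (a new reading comes with each control period).
- ctrl.read_camera(name): name is "scene" or "side" or "wrist"; returns (picture, depth): 420x560x3 uint8, red, green, blue; 420x560 float32, m along the optical axis (not along the pixel's ray), 0 where there is no reading.
- ctrl.calibration(name): a dict with "fx", "fy", "cx", "cy" (pixels), "xyz" and "rotation" of the camera in the world. Camera axes: x right, y up, looking along -z (the intrinsics and any distortion apply to the point x, -y, -z); pixel columns grow to the right and rows downward; lengths in m; the calibration is good to about 2 mm. A picture is of the moment at which its call begins: read the wrist's pose just before it. calibration takes no time and is no camera call; for the wrist camera it gives the pose at the moment of the call.
- ctrl.finish_job(): hands the job in, once; it reports no verdict.
The state is a dict: "clock": time; "qpos": joint angles; "qvel": joint speeds; "joint_efforts": joint torques, N m; "tcp_pos": TCP position; "tcp_rot": TCP orientation; "contact_force": force on the tool from outside, world axes, zero at the start; "torque": the same for the moment, N m; "finger_gap": finger opening in m.
Only numpy, scipy, OpenCV 4.12 (cv2) and the standard library are available. Lean on these libraries where they do the work, as an engineer would, in place of code of your own. Each camera call takes 0.05 s, during which the arm holds its last target. There are 200 camera calls.

## Task

Before the stall opens, get the two-pan packing scale ready: swing its arrest lever fully over to let the beam tip, then swing it fully back so the beam is arrested before you touch the leg. Then pull the spring-loaded outrigger leg out until its pointer is in line with the line on the index clip, and only there, without letting the leg slip back, close its cam lever flat against the leg's grip bar. Finish while still holding the leg there with the fingers: do not let go, and leave the other things on the counter where they are.

Things in the scene. Friction and masses are not known exactly. Their poses are not given: they have to be found in the camera images.
- scale: white two-pan counter scale, fixed; base plate 200 x 340 mm, top 32 mm high. Origin on the counter under the base's middle; x points to its back (away from the robot, give or take yaw), y to the left, z up. Column, beam and pans on the back half: pans 112 mm across, centred 60 mm behind the origin and 130 mm to each side, 165 mm high; a packet on the right one (-y) reaches 200 mm
- beam (a joint): tilt of the beam, rad: 0 level (arrested), about 0.12 with the right (-y) pan fully down. It follows the arrest lever (0.12 x its angle); it need not be touched.
- arrest (a joint): angle of the arrest lever, rad: 0 = fully arrested, leaning 0.5 rad from upright towards the scale's +y; 1.0 = fully released, leaning 0.5 rad towards -y. Stops at both ends; stays where it is left; takes about 2 N at the knob.
- arrest_knob (a point): centre of the round black knob (22 mm across) on the end of the arrest lever (8 mm rod, 78 mm from pivot to knob centre), at the left front of the base; it moves with the lever, about 75 mm along the scale's y from stop to stop, 113 mm high at the stops and 123 mm half-way.
- arrest_pivot (a point): the arrest lever's pivot, fixed on the scale, 45 mm high; the lever turns about the scale's x axis through it.
- leg: steel outrigger leg at the base's right front; slides level out along the scale's -x, 0 to 100 mm. A spring draws it in (4 N when in, 6 N when out, plus 1 N friction): let go, it slips back. Origin on the counter under the grip centre; axes as the scale's. Its grip bar runs along x from -28 to +45 mm, y -8 to +8, z 25 to 65 mm
- leg_grip (a point): grip centre of the leg: middle of the grip bar's thickness, 45 mm above the counter; leg frame (0, 0, 45) mm. The cross-foot, an upright plate, closes the bar's outer end: leg frame x -40 to -30, y -56 to +56, z 15 to 60 mm. Fingers standing either side of the bar can draw the leg out by pressing on the plate's inner face (x -30)
- leg_pointer (a point): end of the thin pointer blade at the cross-foot's right (-y) end, 30 mm high, in the mid-plane of the cross-foot; leg frame (-35, -68, 30) mm.
- cam (a joint): angle of the cam lever, rad: 0 fully open, 0.32 closed, flat along the grip bar. Black flat lever 72 mm long, 6 thick, 28 to 62 mm high, on the bar's left (+y), hinged upright at its inner end (leg frame x +45, y +11 mm); its outer end stands off to +y. It closes when bar and lever are squeezed together between the fingers near the outer end, about 5 N; stays where left
- cam_tip (a point): mid-height, 65 mm from the cam lever's hinge, near the lever's free outer end; moves with the lever. There the lever's outer face is 33 to 37 mm from the grip bar's mid-plane when open, 14 mm when closed
- mark (a point): the line on the index clip, a small black clip with one white line across it (14 x 26 mm, top 14 mm high) on the flat ruler bar lying on the counter right of the leg; the clip stays put (very stiff). The leg is at its mark when the pointer has the same x as this line in the scale's frame. The pointer starts 40 to 70 mm short of it
- mug: bystander, leave alone: white ceramic mug, 72 mm across, 75 mm high; origin at the centre of its underside
- jar1: bystander, leave alone: clear jar with lid, 76 mm across, 100 mm high; origin at the centre of its underside
- jar2: bystander, leave alone: second such jar; origin at the centre of its underside
- bowl: bystander, leave alone: small bowl, 110 mm across, 50 mm high; origin at the centre of its underside
- weight: bystander, leave alone: brass 200 g weight, 36 mm across, 50 mm high; origin at the centre of its underside
- spoon: bystander, leave alone: steel spoon lying flat; origin at the centre of its underside
- carton: bystander, leave alone: cardboard carton 70 x 110 x 90 mm; origin at the centre of its underside

How it is judged:
By the outcome, as a careful person would: the job done as asked, in the order asked, and still so for the second after the job is handed in, while the arm keeps its last pose, push and grip.
It also fails if it takes over 54 s, if anything falls off the work surface, if the arm or the gripper's body presses on something with over 40 N, if the wrist force passes 120 N, or if a joint passes its speed limit or range.

## Working session

There is one attempt and no reset: what is moved stays moved. The work goes in short steps, Python scripts to look and compute and a tool call to move; the robot and the scene stay as the last step left them, time stands still between calls to the robot, and variables do not carry over. Pictures are saved under pics/ and viewed, about 8 in all and at most 12, crops included, and the job is handed in when it is done.

Besides the shell and the picture viewer there is one more tool, called after "Call:" by a JSON object that holds its "name" and its "arguments". move_arm: Moves the arm, as the interface text tells. Its arguments: {"type":"object","properties":{"rows":{"type":"array","items":{"type":"array","items":{"type":"number"}}},"newtons":{"type":"number"}},"required":["rows"]}

```bash
ls; mkdir -p pics; cat > h.py <<'E'
from plant import ctrl
import numpy as np, cv2
def grab(n,tag):
    c=ctrl.calibration(n); im,d=ctrl.read_camera(n)
    np.savez(f'{tag}.npz',im=im,d=d,**{k:np.array(v) for k,v in c.items() if not isinstance(v,str)})
    cv2.imwrite(f'pics/{tag}.png',cv2.cvtColor(im,cv2.COLOR_RGB2BGR)); return im,d,c
def R(c):
    r=np.array(c['rotation'],float)
    if r.shape==(3,3): return r
    from scipy.spatial.transform import Rotation
    return Rotation.from_quat(np.r_[r[1:],r[0]]).as_matrix()
def ray(c,u,v):
    d=np.array([(u-c['cx'])/c['fx'],-(v-c['cy'])/c['fy'],-1.]); return np.array(c['xyz']),R(c)@d
def onz(c,u,v,z):
    o,d=ray(c,u,v); return o+d*(z-o[2])/d[2]
def cloud(c,d):
    v,u=np.mgrid[:d.shape[0],:d.shape[1]]
    p=np.stack([(u-c['cx'])/c['fx']*d,-(v-c['cy'])/c['fy']*d,-d],-1)
    return p@R(c).T+np.array(c['xyz'])
def proj(c,P):
    p=(np.array(P)-np.array(c['xyz']))@R(c); return c['cx']+c['fx']*p[...,0]/-p[...,2], c['cy']-c['fy']*p[...,1]/-p[...,2]
E
python3 - <<'E'
from h import *
s=ctrl.observe(); print(s, ctrl.tip_extent)
for n in ['scene','side','wrist']:
    im,d,c=grab(n,n+'0'); print(n,c)
E
```

```text
pics
{'clock': 0.0, 'qpos': array([ 1.07890986e+00,  3.59507058e-01,  1.51144155e+00,  1.81036000e-06,
        1.27248834e+00, -1.15047591e-01]), 'qvel': array([ 0.00078437,  0.0007123 , -0.00037187,  0.00022113, -0.00018782,
        0.00109867]), 'joint_efforts': array([-2.48878918e-03, -5.27616334e+01, -2.78626585e+01, -4.39956411e-04,
        1.32224357e-02,  1.26053885e-05]), 'tcp_pos': array([0.22045334, 0.55732291, 0.24144887]), 'tcp_rot': array([-2.76391269e-04,  1.87306723e-01,  9.82301044e-01, -8.79752391e-04]), 'contact_force': array([-0.63126768, -0.04050534, -0.70618308]), 'torque': array([-0.03110016, -0.02611596, -0.00890955]), 'finger_gap': 0.08533498803439374} 0.011
scene {'fx': 474.10894724976754, 'fy': 474.10894724976754, 'cx': 282.13732232549364, 'cy': 219.95087716770698, 'xyz': array([0.95686171, 0.37422077, 0.82400626]), 'rotation': array([0.34322251, 0.11279012, 0.28797507, 0.88687488])}
side {'fx': 504.04338198372113, 'fy': 504.04338198372113, 'cx': 279.57664360632043, 'cy': 208.24526374421666, 'xyz': array([ 0.19399164, -0.69579404,  0.81708135]), 'rotation': array([ 0.88128636,  0.39272507, -0.1026898 , -0.24198384])}
wrist {'fx': 366.3890486944511, 'fy': 366.3890486944511, 'cx': 278.7760015791758, 'cy': 212.75127173916468, 'xyz': array([0.14178751, 0.5886089 , 0.37416392]), 'rotation': array([ 0.81546298, -0.13691445, -0.09238015,  0.55474361])}
```

View pics/scene0.png

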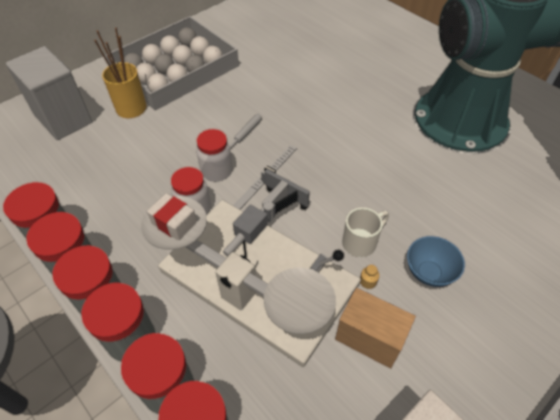

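View pics/side0.png

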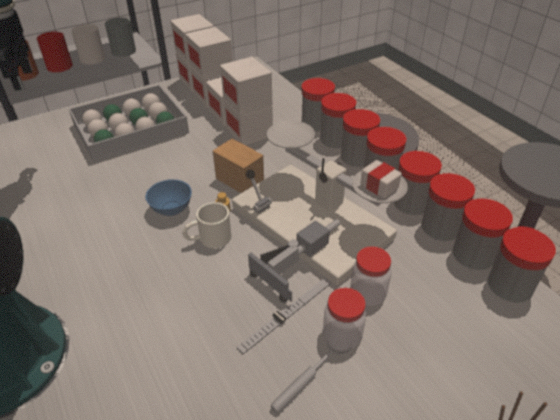

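The scene view shows the black knob at (338,255), the leg's cross-foot around (285,188) and the mug at (362,230). The side view shows the clip at (279,318), the cross-foot at (268,275) and the knob at (252,174).

```bash
python3 - <<'E'
from h import *
for n in ['scene','side']:
    z=np.load(n+'0.npz'); c={k:z[k] for k in z.files}; P=cloud(c,z['d']); im=z['im']
    ok=(z['d']>0)
    tab=ok&(abs(P[...,2])<.02); print(n,'table z med',np.median(P[...,2][tab]))
    m=ok&(P[...,2]>.024)&(P[...,2]<.040)&(P[...,0]>.3)&(P[...,0]<1.0)&(abs(P[...,1])<.5)
    m=cv2.morphologyEx(m.astype(np.uint8),cv2.MORPH_OPEN,np.ones((3,3)))
    k,l,s,ce=cv2.connectedComponentsWithStats(m)
    i=1+np.argsort(-s[1:,4])[:3]
    for j in i[:2]:
        q=P[l==j][:,:2].astype(np.float32); print(s[j],q.mean(0),cv2.minAreaRect(q*1000))
    # crops
x=cv2.imread('pics/scene0.png')[140:320,190:400]; y=cv2.imread('pics/side0.png')[150:360,210:420]
a=cv2.resize(x,None,fx=3.8,fy=3.3,interpolation=cv2.INTER_CUBIC) if 0 else cv2.resize(x,(400,343),interpolation=cv2.INTER_CUBIC)
cv2.imwrite('pics/c_scene.png',cv2.resize(cv2.imread('pics/scene0.png')[150:300,200:370],None,fx=4,fy=4,interpolation=cv2.INTER_CUBIC))
cv2.imwrite('pics/c_side.png',cv2.resize(cv2.imread('pics/side0.png')[160:360,230:400],None,fx=3,fy=3,interpolation=cv2.INTER_CUBIC))
E
```

```text
scene table z med 0.00037176057439869403
[ 159  247  201  116 5286] [0.7234599  0.04961821] ((682.6481323242188, 8.162155151367188), (201.0336151123047, 339.86688232421875), 13.035642623901367)
[ 246  225   72   57 2286] [0.62918264 0.0026133 ] ((636.8825073242188, 5.2057952880859375), (110.89896392822266, 135.4446258544922), 11.423995018005371)
side table z med -0.0010581039634911527
[ 232  165  165  113 7233] [ 0.6798414  -0.00928863] ((681.2997436523438, 5.2595062255859375), (202.4969482421875, 343.4537353515625), 13.132553100585938)
[149 184  40  18 277] [0.4291075  0.25449848] ((425.2652893066406, 246.75070190429688), (49.78269958496094, 93.92192840576172), 80.45756530761719)
```

View pics/c_scene.png

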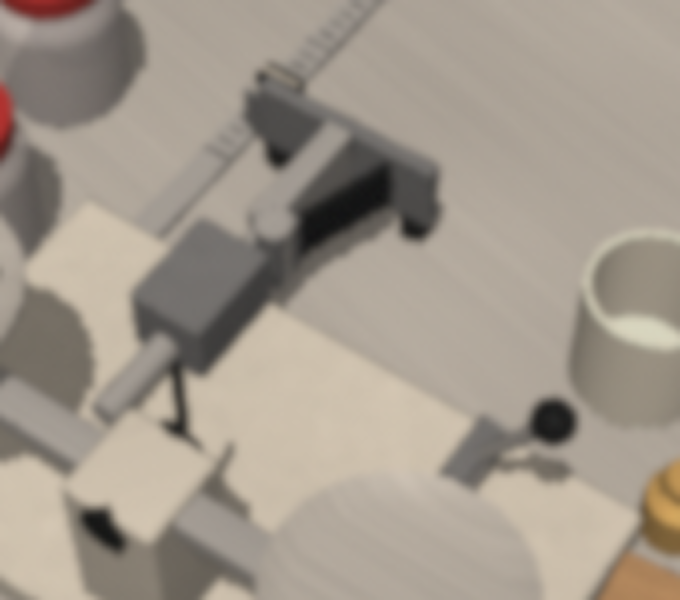

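View pics/c_side.png

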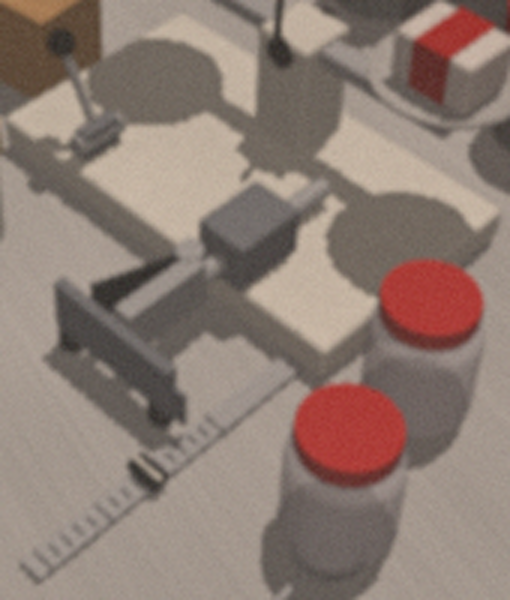

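Scene crop: knob (553,421) → (338.3,255.3), clip line about (280,77) → (270,169). Side crop: knob (60,41) → (250,173.7), clip line (148,470) → (279.3,316.7).

```bash
cat >> h.py <<'E'
yaw=np.radians(13.1); S0=np.array([.682,.007,0]); Rz=np.array([[np.cos(yaw),-np.sin(yaw),0],[np.sin(yaw),np.cos(yaw),0],[0,0,1]])
def toS(P): return (np.array(P)-S0)@Rz
def toW(P): return np.array(P)@Rz.T+S0
def tri(rays):
    A=np.zeros((3,3));b=np.zeros(3)
    for o,d in rays:
        d=d/np.linalg.norm(d);M=np.eye(3)-np.outer(d,d);A+=M;b+=M@o
    x=np.linalg.solve(A,b); return x,[np.linalg.norm(np.cross(x-o,d/np.linalg.norm(d))) for o,d in rays]
def load(t):
    z=np.load(t+'.npz'); return {k:z[k] for k in z.files}
E
python3 - <<'E'
from h import *
np.set_printoptions(precision=4,suppress=True)
a=load('scene0');b=load('side0')
for nm,p,q in [('knob',(338.25,255.25),(250,173.7)),('clip',(270,169.3),(279.3,316.7))]:
    x,r=tri([ray(a,*p),ray(b,*q)]);print(nm,x,toS(x),r)
print('clip side z14',toS(onz(b,279.3,316.7,.014)),'scene',toS(onz(a,270,169.3,.014)))
for c in (a,b):
    Q=toS(cloud(c,c['d']))
    for nm,x0,x1,y0,y1,z0,z1 in [('foot',-.26,-.1,-.2,0,.02,.07),('top',-.3,-.05,-.2,0.02,.055,.07),('bar',-.19,-.105,-.14,-.02,.055,.07),('knob',-.2,-.02,.05,.22,.098,.13),('mug',-.4,-.05,.05,.2,.07,.08)]:
        m=(c['d']>0)&(Q[...,0]>x0)&(Q[...,0]<x1)&(Q[...,1]>y0)&(Q[...,1]<y1)&(Q[...,2]>z0)&(Q[...,2]<z1)
        q=Q[m]
        if len(q): print(nm,len(q),np.percentile(q,[2,50,98],axis=0).tolist())
    # top z55-65 top-down listing: foot x by y
    m=(c['d']>0)&(Q[...,0]>-.3)&(Q[...,0]<-.1)&(Q[...,1]>-.25)&(Q[...,1]<0.05)&(Q[...,2]>.052)&(Q[...,2]<.066)
    q=Q[m]
    for yy in np.arange(-.2,.03,.01):
        w=q[abs(q[:,1]-yy)<.005]
        if len(w)>2: print(' y %.2f n%d x %.3f..%.3f'%(yy,len(w),w[:,0].min(),w[:,0].max()))
E
```

```text
knob [0.5857 0.1156 0.1117] [-0.0691  0.1276  0.1117] [np.float64(0.000641437007672885), np.float64(0.0006414370076728624)]
clip [ 0.4809 -0.1891  0.0088] [-0.2403 -0.1454  0.0088] [np.float64(0.0018392539386550058), np.float64(0.0018392539386551346)]
clip side z14 [-0.2417 -0.1496  0.014 ] scene [-0.2378 -0.1413  0.014 ]
foot 1316 [[-0.2026470272707469, -0.1291861973505753, 0.023219077220261498], [-0.17973791972703312, -0.0592484498640791, 0.05519769683662207], [-0.11005673691229265, -0.01443426985222881, 0.06726164925468531]]
top 816 [[-0.20318896854772162, -0.18542491945757006, 0.05545620975948921], [-0.1551334494851494, -0.061998846525976564, 0.06220891905762249], [-0.053060719761966364, -0.020028646826802787, 0.06957848576220468]]
bar 436 [[-0.18728232005344178, -0.07578168746347023, 0.0555791691065994], [-0.1477559535979417, -0.061786633874242936, 0.0639479148528212], [-0.10993617540435165, -0.03573205313108519, 0.06805926257354064]]
knob 125 [[-0.07534624935232277, 0.11833185811564097, 0.10619435041766116], [-0.06505196156307505, 0.1292087295221193, 0.1210919267638646], [-0.05
[... 1335 characters left out ...]
], [-0.07344048385288675, 0.11923184519405561, 0.11535124958825504], [-0.06370261407980458, 0.13134665894427072, 0.12349491143787737]]
mug 192 [[-0.22298168756679518, 0.08311340763348432, 0.07023160561616716], [-0.188198117684883, 0.11098212961554868, 0.07314507388360181], [-0.0684821861930217, 0.15310363306315744, 0.07810483430809502]]
 y -0.13 n13 x -0.205..-0.194
 y -0.12 n26 x -0.206..-0.197
 y -0.11 n26 x -0.206..-0.196
 y -0.10 n23 x -0.206..-0.196
 y -0.09 n28 x -0.206..-0.100
 y -0.08 n194 x -0.206..-0.100
 y -0.07 n181 x -0.207..-0.100
 y -0.06 n91 x -0.206..-0.100
 y -0.05 n98 x -0.207..-0.100
 y -0.04 n63 x -0.206..-0.162
 y -0.03 n22 x -0.206..-0.195
 y -0.02 n19 x -0.205..-0.195
```

Call:
{"name": "move_arm", "arguments": {"rows": [[2.28,-2.76,0,0,0,0.0379,4.5],[2.28,-2.76,0,0,0,0.0379,4.5],[2.28,-2.76,0,0,0,0.0379,4.5],[2.28,-2.76,0,0,0,0.0379,4.5],[2.28,-2.76,0,0,0,0.0379,4.5],[2.28,-2.76,0,0,0,0.0379,4.5],[2.28,-2.76,0,0,0,0.0379,4.5],[2.28,-2.76,0,0,0,0.0379,4.5],[2.28,-2.76,0,0,0,0.0379,4.5],[2.28,-2.76,0,0,0,0.0379,4.5],[2.28,-2.76,0,0,0,0.0379,4.5],[2.28,-2.76,0,0,0,0.0379,4.5],[2.28,-2.76,0,0,0,0.0379,4.5],[2.28,-2.76,0,0,0,0.0379,4.5],[2.28,-2.76,0,0,0,0.0379,4.5],[2.28,-2.76,0,0,0,0.0379,4.5],[0,0,0,0,0,0,4.5],[0,0,0,0,0,0,4.5]]}}

```text
clock: 2.4
tcp_pos: [0.5849, 0.1165, 0.2419]
tcp_rot: [-0.001, -0.114, 0.993, 0.0]
contact_force: [-0.2, 0.6, 0.3]
finger_gap: 0.0451
```

```bash
python3 - <<'E'
from h import *
im,d,c=grab('wrist','w1')
for nm,P in [('knob',[.5857,.1156,.1117]),('tcp',[.5849,.1165,.2419])]: print(nm,proj(c,P))
# dark knob: depth cloud near knob
Q=cloud(c,d); m=(d>0)&(Q[...,2]>.1)&(Q[...,2]<.13)&(np.hypot(Q[...,0]-.5857,Q[...,1]-.1156)<.04)
print(m.sum(), Q[m].mean(0), np.percentile(Q[m],[2,98],axis=0), np.argwhere(m).mean(0))
E
```

```text
knob (np.float64(276.70066059532513), np.float64(206.2193894396223))
tcp (np.float64(277.962509091162), np.float64(301.0341271704035))
687 [0.5839105  0.11301815 0.12114285] [[0.57571031 0.1032418  0.11243329]
 [0.59407986 0.12298697 0.12571267]] [207.18195051 273.75836972]
```

View pics/w1.png

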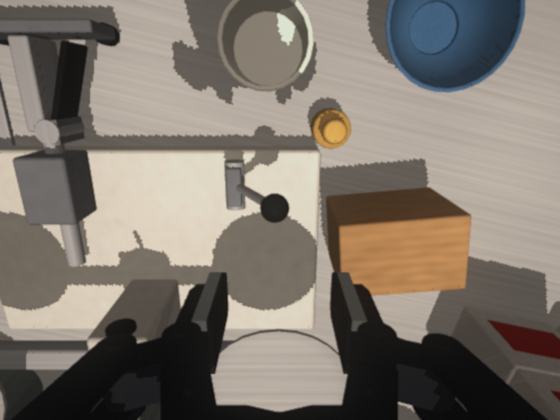

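The wrist view shows the knob at (274,208), within 3 mm of the triangulated point. The weight, carton and mug are clear of the path.

Call:
{"name": "move_arm", "arguments": {"rows": [[0,-0.02,-1.7,0,0,0,4.5],[0,-0.02,-1.7,0,0,0,4.5],[0,-0.02,-1.7,0,0,0,4.5],[0,-0.02,-1.7,0,0,0,4.5],[0,-0.02,-1.7,0,0,0,4.5],[0,-0.02,-1.7,0,0,0,4.5],[0,-0.02,-1.7,0,0,0,4.5],[0,-0.02,-1.5,0,0,0,4.5],[0,0,0,0,0,0,4.5],[0.23,-0.97,0,0,0,0,4.5],[0.23,-0.97,0,0,0,0,4.5],[0.23,-0.97,0,0,0,0,4.5]]}}

```text
clock: 3.95
tcp_pos: [0.5933, 0.0852, 0.1092]
tcp_rot: [0.001, -0.114, 0.993, 0.0]
contact_force: [0.5, 3.3, 2.4]
finger_gap: 0.045
```

Call:
{"name": "move_arm", "arguments": {"rows": [[0.23,-0.97,0,0,0,0,4.5],[0.23,-0.97,0,0,0,0,4.5],[0.23,-0.97,0,0,0,0,4.5],[0.23,-0.97,0,0,0,0,4.5],[0.18,-0.78,0,0,0,0,4.5],[0,0,0,0,0,0,4.5]]}}

```text
clock: 4.7
tcp_pos: [0.6034, 0.0381, 0.108]
tcp_rot: [-0.0, -0.114, 0.993, -0.0]
contact_force: [-0.8, 0.1, 1.0]
finger_gap: 0.045
```

Call:
{"name": "move_arm", "arguments": {"rows": [[0.12,-0.48,0,0,0,0,4.5],[0.09,-0.4,0,0,0,0,4.5],[0.05,-0.2,0,0,0,0,4.5],[0,0,0,0,0,0,4.5]]}}

```text
clock: 5.2
tcp_pos: [0.6056, 0.0293, 0.1081]
tcp_rot: [-0.0, -0.114, 0.993, 0.001]
contact_force: [-1.6, 5.5, -0.0]
finger_gap: 0.0449
```

Call:
{"name": "move_arm", "arguments": {"rows": [[0.06,-0.25,0,0,0,0,4.5],[0.04,-0.15,0,0,0,0,4.5],[0,0,0,0,0,0,4.5]]}}

```text
clock: 5.58
tcp_pos: [0.6056, 0.0285, 0.1079]
tcp_rot: [-0.001, -0.114, 0.993, 0.004]
contact_force: [-3.0, 17.7, -0.1]
finger_gap: 0.045
```

```bash
python3 - <<'E'
from h import *
a,_,_=grab('scene','s2'); b,_,_=grab('side','d2')
cv2.imwrite('pics/v2.png',np.hstack([cv2.resize(x[y0:y0+150,x0:x0+140],None,fx=2.8,fy=3.6,interpolation=cv2.INTER_CUBIC)[...,::-1] for x,y0,x0 in ((a,180,240),(b,110,210))]))
print(ctrl.observe()['contact_force'],toS(ctrl.observe()['tcp_pos']))
E
```

```text
[-1.62121061 17.05446288  0.30402172] [-0.06946066  0.0382359   0.10793526]
```

View pics/v2.png

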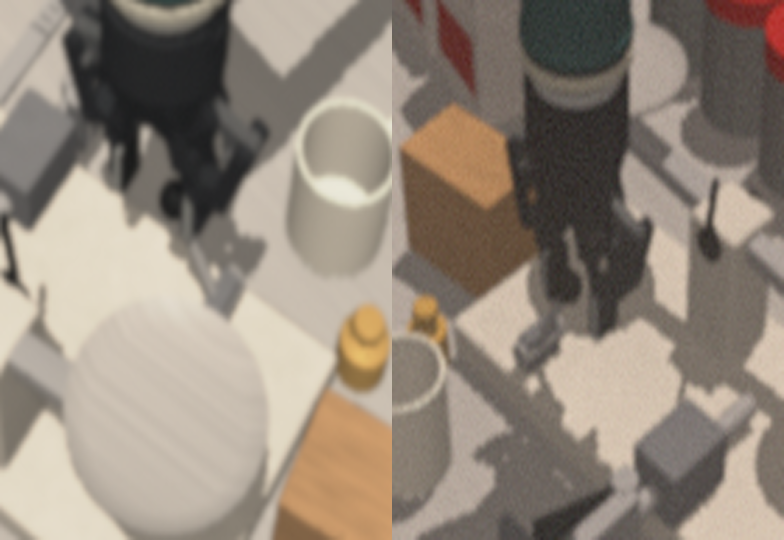

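The lever leans to −y, and 17 N produced no further motion, so it is at the release stop. Now back.

Call:
{"name": "move_arm", "arguments": {"rows": [[-0.23,0.97,0,0,0,0,4.5],[-0.23,0.97,0,0,0,0,4.5],[-0.23,0.97,0,0,0,0,4.5],[-0.23,0.97,0,0,0,0,4.5],[-0.23,0.97,0,0,0,0,4.5],[-0.23,0.97,0,0,0,0,4.5],[-0.23,0.97,0,0,0,0,4.5],[-0.23,0.97,0,0,0,0,4.5],[-0.23,0.97,0,0,0,0,4.5],[-0.11,0.49,0,0,0,0,4.5],[-0.11,0.49,0,0,0,0,4.5],[0,0,0,0,0,0,4.5]]}}

```text
clock: 7.18
tcp_pos: [0.5839, 0.1217, 0.1082]
tcp_rot: [-0.0, -0.115, 0.993, 0.0]
contact_force: [0.5, -1.3, -0.2]
finger_gap: 0.0449
```

Call:
{"name": "move_arm", "arguments": {"rows": [[-0.07,0.29,0,0,0,0,4.5],[-0.07,0.29,0,0,0,0,4.5],[0,0,0,0,0,0,4.5]]}}

```text
clock: 7.55
tcp_pos: [0.5833, 0.1252, 0.1082]
tcp_rot: [0.0, -0.115, 0.993, -0.002]
contact_force: [1.2, -8.7, -1.4]
finger_gap: 0.0448
```

Call:
{"name": "move_arm", "arguments": {"rows": [[-0.07,0.29,0,0,0,0,4.5],[0,0,0,0,0,0,4.5],[0,0,0,0,0,0,4.5]]}}

```text
clock: 7.92
tcp_pos: [0.5831, 0.1257, 0.1082]
tcp_rot: [0.0, -0.115, 0.993, -0.003]
contact_force: [4.5, -18.4, -3.1]
finger_gap: 0.045
```

Call:
{"name": "move_arm", "arguments": {"rows": [[0.17,-0.73,0,0,0,0,4.5],[0.17,-0.73,0,0,0,0,4.5],[0,0,2,0,0,0,4.5],[0,0,2.5,0,0,0,4.5],[0,0,2.5,0,0,0,4.5],[0,0,2.5,0,0,0,4.5],[0,0,2.5,0,0,0,4.5],[-0.8,-2.62,0,0,0,0,8.5],[-0.8,-2.62,0,0,0,0,8.5],[-0.8,-2.62,0,0,0,0,8.5],[-0.8,-2.62,0,0,0,0,8.5],[-0.8,-2.62,0,0,0,0,8.5],[-0.8,-2.62,0,0,0,0,8.5],[-0.8,-2.62,0,0,0,0,8.5],[-0.8,-2.62,0,0,0,0,8.5],[0,0,0,0,0,0,8.5],[0,0,0,0,0,0,8.5]]}}

```text
clock: 10.05
tcp_pos: [0.5216, -0.0936, 0.2283]
tcp_rot: [0.0, -0.114, 0.993, 0.0]
contact_force: [-0.1, 1.2, -0.9]
finger_gap: 0.0849
```

```bash
python3 - <<'E'
from h import *
np.set_printoptions(precision=4,suppress=True)
s=ctrl.observe(); print(s['tcp_pos'],toS(s['tcp_pos']),s['finger_gap'],s['contact_force'])
im,d,c=grab('wrist','w3'); Q=toS(cloud(c,d))
m=(d>0)&(Q[...,2]>.054)&(Q[...,2]<.068)
q=Q[m]
for xx in np.arange(-.215,-.1,.01):
    w=q[(abs(q[:,0]-xx)<.005)&(abs(q[:,1]+.07)<.09)]
    if len(w)>2: print('x %.3f n%d y %.4f..%.4f'%(xx,len(w),w[:,1].min(),w[:,1].max()))
w=q[(abs(q[:,1]+.1)<.02)];print('foot x',w[:,0].min(),w[:,0].max())
a,_,ca=grab('scene','s3')
# knob check
QQ=toS(cloud(ca,load('s3')['d']));mm=(QQ[...,2]>.1)&(QQ[...,2]<.13)&(abs(QQ[...,0]+.067)<.03)&(QQ[...,1]>.02)&(QQ[...,1]<.17)
print('knob',mm.sum(),QQ[mm].mean(0))
E
```

```text
[ 0.5216 -0.0936  0.2283] [-0.179  -0.0616  0.2283] 0.08488372570419941 [-0.0806  1.1683 -0.9192]
x -0.205 n924 y -0.1277..-0.0159
x -0.195 n902 y -0.1270..-0.0157
x -0.185 n320 y -0.0794..-0.0357
x -0.175 n310 y -0.0797..-0.0381
x -0.165 n296 y -0.0797..-0.0412
x -0.155 n285 y -0.0791..-0.0445
x -0.145 n280 y -0.0792..-0.0478
x -0.135 n273 y -0.0795..-0.0512
x -0.125 n332 y -0.0796..-0.0528
x -0.115 n192 y -0.0747..-0.0529
x -0.105 n44 y -0.0897..-0.0546
foot x -0.2047181152998045 -0.09606323736763595
knob 125 [-0.066   0.1291  0.1197]
```

View pics/w3.png

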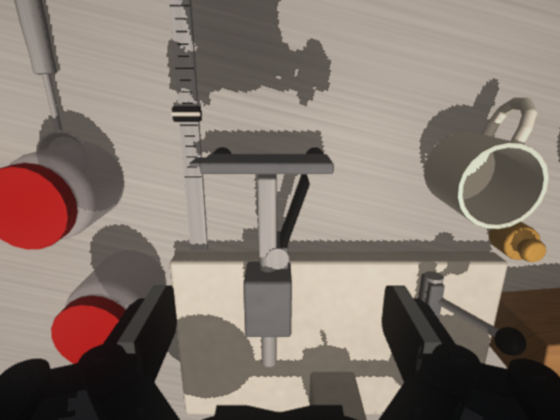

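The wrist view shows the clip's white line at (187,113) and the pointer near (195,162). The cam lever stands off at (300,190). The knob is back at its start position (S y 0.129), so the beam is arrested. Now descending around the bar.

Call:
{"name": "move_arm", "arguments": {"rows": [[0.15,-0.63,-1.5,0,0,0,8.5],[0,0,-2.5,0,0,0,8.5],[0,0,-2.5,0,0,0,8.5],[0,0,-2.5,0,0,0,8.5],[0,0,-2.5,0,0,0,8.5],[0,0,-2,0,0,0,8.5],[0,0,-1.5,0,0,0,8.5],[0,0,-1.5,0,0,0,8.5],[0,0,-1.5,0,0,0,8.5],[0,0,-1.3,0,0,0,8.5],[0,0,0,0,0,0,8.5]]}}

```text
clock: 11.52
tcp_pos: [0.5222, -0.1003, 0.0342]
tcp_rot: [-0.001, -0.115, 0.993, 0.0]
contact_force: [-0.5, 0.3, 0.1]
finger_gap: 0.0844
```

```bash
python3 - <<'E'
from h import *
np.set_printoptions(precision=4,suppress=True)
s=ctrl.observe(); print(s['tcp_pos'],toS(s['tcp_pos']),s['finger_gap'],s['contact_force'])
c3=load('w3'); g=c3['im'].mean(2)
print('mark w3 S',toS(onz(c3,187,113.3,.014)))
print(g[102:126,183:192].mean(1).round())
im,d,c=grab('wrist','w4')
E
```

```text
[ 0.5222 -0.1003  0.0342] [-0.18   -0.0683  0.0342] 0.08443789130887791 [-0.4647  0.3119  0.1352]
mark w3 S [-0.2401 -0.1452  0.014 ]
[101.  61.  71.  69.  47.  33.  33.  34.  33.  65. 141. 190. 199. 169.
 101.  46.  34.  34.  35.  75. 140. 153. 106.  85.]
```

View pics/w4.png

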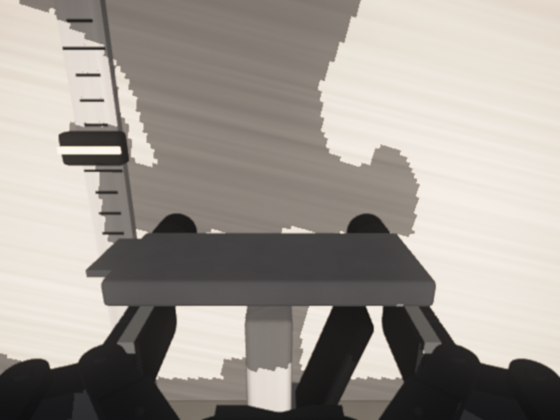

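The wrist view shows the pointer blade tip at (88,271), the clip line at (90,151), and the fingers straddling the bar and lever.

```bash
python3 - <<'E'
from h import *
np.set_printoptions(precision=4,suppress=True)
c=load('w4'); g=c['im'].mean(2)
print('mark',toS(onz(c,90,151,.014)))
for p in [(88,268),(88,271),(88,275)]: print('ptr',toS(onz(c,*p,.03)))
print(g[140:164,75:110].mean(1).round()); 
for col in (86,88,91,95): print(col,g[255:285,col].round().astype(int))
Q=toS(cloud(c,c['d'])); m=(c['d']>0)&(Q[...,2]>.055)&(Q[...,2]<.065)&(abs(Q[...,1]+.115)<.01)&(Q[...,0]<-.18)
print('foot',np.percentile(Q[m][:,0],[1,99]))
m=(c['d']>0)&(Q[...,1]<-.13)&(Q[...,2]>.02)&(Q[...,2]<.045)&(Q[...,0]<-.17)&(Q[...,0]>-.23);print(m.sum(),Q[m].mean(0) if m.any() else'',np.argwhere(m).mean(0) if m.any() else '')
print(np.percentile(Q[m],[2,98],axis=0))
E
```

```text
mark [-0.239  -0.1468  0.014 ]
ptr [-0.1929 -0.1475  0.03  ]
ptr [-0.1915 -0.1477  0.03  ]
ptr [-0.1897 -0.1481  0.03  ]
[ 52.  52.  52.  51.  48.  82. 176. 239. 246. 246. 245. 246. 246. 228.
 147.  68.  50.  51.  52.  51.  52.  51.  50.  47.]
86 [231 230 230 230 229 227 227 228 231 232 233 234 228 200 152 119 118 128
 139 157 167 181 208 227 232 231 231 231 231 231]
88 [230 231 230 230 229 228 227 227 230 232 228 202 151 103  83  88  94  94
  94  93  92 118 184 225 232 232 231 231 231 231]
91 [232 231 230 230 230 229 229 225 208 165 111  82  75  76  79  89  94  94
  94  93  92 117 184 224 231 232 232 231 231 231]
95 [232 231 232 232 224 190 133  88  75  75  75  75  76  76  79  88  92  94
  94  92  91 115 183 223 231 232 231 231 231 231]
foot [-0.2046 -0.181 ]
649 [-0.2006 -0.1349  0.0336] [255.4299 111.5701]
[[-0.2012 -0.1396  0.0207]
 [-0.2001 -0.1302  0.0448]]
```

Call:
{"name": "move_arm", "arguments": {"rows": [[-0.39,-0.09,0,0,0,0,8.5],[-0.49,-0.11,0,0,0,0,8.5],[-0.49,-0.11,0,0,0,0,8.5],[-0.49,-0.11,0,0,0,0,8.5],[-0.49,-0.11,0,0,0,0,8.5],[-0.49,-0.11,0,0,0,0,8.5],[-0.49,-0.11,0,0,0,0,8.5],[-0.49,-0.12,0,0,0,0,8.5],[0,0,0,0,0,0,8.5],[0,0,0,0,0,0,8.5]]}}

```text
clock: 12.82
tcp_pos: [0.486, -0.1096, 0.0359]
tcp_rot: [0.001, -0.114, 0.993, -0.001]
contact_force: [3.9, 0.9, 0.3]
finger_gap: 0.0854
```

```bash
cat > meas.py <<'E'
import sys
from h import *
np.set_printoptions(precision=4,suppress=True)
s=ctrl.observe(); print(s['clock'],toS(s['tcp_pos']),s['finger_gap'],s['contact_force']@Rz)
im,d,c=grab('wrist',sys.argv[1]); g=im.mean(2)
Q=toS(cloud(c,d)); u,v=proj(c,toW([-.24,-.147,.014])); u=int(round(float(u)));v=int(round(float(v)))
rows=np.arange(v-25,v+26); p=[]
for col in range(u-6,u+7):   # white line between two dark bands
    pr=g[rows,col]; dark=pr<90; i=np.where(dark)[0]
    if len(i)>3:
        a=[k for k in range(i[0],i[-1]) if pr[k]>150]
        if a: p.append(toS(onz(c,col,rows[a].mean(),.014)))
print('mark',np.median(p,axis=0) if p else None,len(p),'px',u,v)
m=(d>0)&(Q[...,1]<-.131)&(Q[...,1]>-.142)&(Q[...,2]>.024)&(Q[...,2]<.043)&(Q[...,0]<-.17)&(Q[...,0]>-.27)
print('blade',m.sum(),np.median(Q[m],axis=0),np.percentile(Q[m][:,0],[5,95]))
f=(d>0)&(Q[...,2]>.056)&(Q[...,2]<.064)&(abs(Q[...,1]+.07)<.05)&(Q[...,0]<-.17)
r=Q[f]; print('foot outer/mid',np.percentile(r[:,0],[1,5]))
E
python3 meas.py w5
```

```text
12.825 [-0.2174 -0.0691  0.0359] 0.08535658494894605 [ 3.9717 -0.0282  0.3037]
mark [-0.2391 -0.147   0.014 ] 13 px 107 231
blade 448 [-0.2355 -0.1355  0.0345] [-0.2359 -0.235 ]
foot outer/mid [-0.2394 -0.2391]
```

View pics/w5.png

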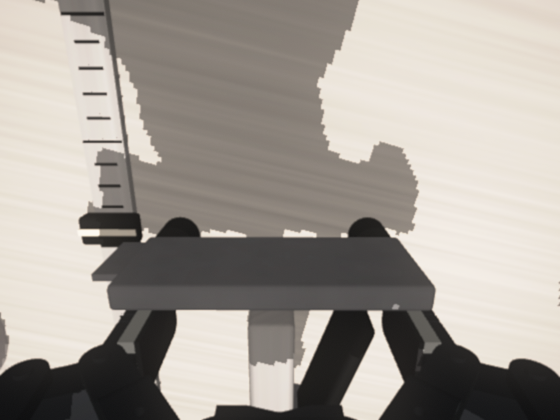

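The pointer is at (95,275) and the clip line at (107,232), so 4–5 mm is still short.

Call:
{"name": "move_arm", "arguments": {"rows": [[-0.22,-0.05,0,0,0,0,8.5],[-0.22,-0.05,0,0,0,0,8.5],[0,0,0,0,0,0,8.5],[0,0,0,0,0,0,8.5]]}}

```text
clock: 13.38
tcp_pos: [0.4816, -0.1106, 0.0358]
tcp_rot: [0.001, -0.114, 0.993, -0.001]
contact_force: [4.8, 0.5, 2.5]
finger_gap: 0.0848
```

```bash
python3 meas.py w6; python3 - <<'E'
from h import *
np.set_printoptions(precision=4,suppress=True)
out=[]
for n in ('side','scene'):
    im,d,c=grab(n,n+'6'); Q=toS(cloud(c,d))
    f=(d>0)&(Q[...,2]>.054)&(Q[...,2]<.066)&(abs(Q[...,1]+.105)<.02)&(Q[...,0]<-.2)&(Q[...,0]>-.27)
    if f.any(): print(n,'foot top x',np.percentile(Q[f][:,0],[2,50,98]))
    u,v=map(float,proj(c,toW([-.24,-.142,.02]))); u=int(u);v=int(v); print(n,'crop origin',u-25,v-25)
    out.append(cv2.resize(im[v-25:v+25,u-25:u+25][...,::-1],(398,398),interpolation=cv2.INTER_CUBIC))
w=cv2.imread('pics/w6.png')[190:300,60:170]
cv2.imwrite('pics/v6.png',np.hstack(out))
E
```

```text
13.375 [-0.2218 -0.0691  0.0358] 0.08483308928439469 [ 4.7545 -0.6351  2.4747]
mark [-0.2376 -0.1474  0.014 ] 13 px 108 240
blade 452 [-0.2399 -0.1355  0.0345] [-0.2403 -0.2395]
foot outer/mid [-0.2439 -0.2435]
side foot top x [-0.2456 -0.2395 -0.2242]
side crop origin 252 286
scene foot top x [-0.2432 -0.234  -0.2109]
scene crop origin 245 141
```

View pics/v6.png

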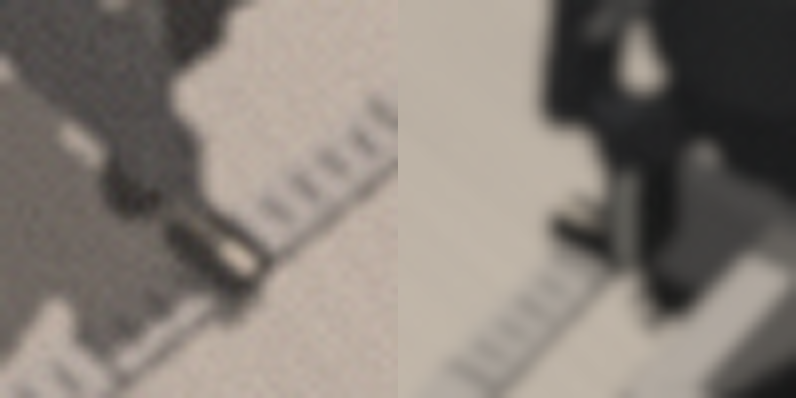

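```bash
python3 - <<'E'
from h import *
np.set_printoptions(precision=4,suppress=True)
c=load('w6'); g=c['im'].mean(2)
for col in range(78,118,4): print(col,g[222:262,col].round().astype(int).tolist())
cv2.imwrite('pics/v7.png',cv2.resize(cv2.imread('pics/w6.png')[200:300,60:170],None,fx=6,fy=6,interpolation=cv2.INTER_CUBIC))
for t,box in (('w3',(150,100)),('w4',(90,150)),('w5',(107,231)),('w6',(100,240))):
    k=load(t); Q=toS(cloud(k,k['d'])); m=(k['d']>0)&(Q[...,2]>.009)&(Q[...,2]<.02)&(abs(Q[...,0]+.24)<.02)&(abs(Q[...,1]+.147)<.02)
    print(t,m.sum(),np.percentile(Q[m],[3,50,97],axis=0).tolist())
E
```

```text
78 [230, 232, 231, 231, 230, 229, 228, 227, 228, 229, 229, 230, 230, 230, 229, 228, 224, 231, 234, 233, 231, 232, 232, 232, 232, 231, 230, 229, 228, 229, 229, 229, 229, 229, 229, 229, 229, 230, 231, 232]
82 [229, 232, 227, 193, 128, 73, 52, 50, 51, 53, 55, 57, 62, 70, 78, 98, 165, 237, 247, 247, 247, 247, 243, 227, 221, 225, 227, 227, 227, 229, 229, 229, 230, 229, 229, 229, 229, 229, 230, 232]
86 [194, 133, 73, 47, 46, 48, 49, 50, 51, 53, 53, 52, 53, 52, 50, 70, 159, 238, 248, 247, 247, 247, 231, 149, 68, 49, 51, 50, 50, 52, 96, 182, 223, 230, 229, 229, 229, 229, 229, 230]
90 [61, 45, 44, 44, 45, 47, 49, 49, 51, 51, 51, 51, 51, 50, 48, 69, 160, 238, 248, 247, 247, 247, 231, 149, 68, 50, 51, 51, 51, 49, 66, 138, 210, 229, 230, 229, 228, 228, 229, 229]
94 [61, 44, 42, 43, 44, 46, 48, 48, 49, 50, 50, 50, 50, 50, 48, 69, 158, 238, 247, 247, 246, 246, 229, 147, 68, 48, 49, 49, 50, 47, 66, 138, 209, 228, 230, 229, 229, 229, 229, 229]
98 [59, 44, 41, 42, 42, 42, 43, 43, 47, 49, 49, 49, 49, 48, 47, 68, 157, 238, 247, 247, 247, 247, 229, 147, 67, 47, 48, 49, 48, 47, 65, 138, 209, 228, 229, 22
[... 854 characters left out ...]
8153171], [-0.233209092281527, -0.133872039257766, 0.016508981142559068]]
w4 2292 [[-0.246737357551966, -0.15826263735338428, 0.010561402833599843], [-0.24051355957515155, -0.14528054858287098, 0.014812848505562332], [-0.23352198933256155, -0.1336439195576679, 0.016345413164670503]]
w5 1919 [[-0.24692077815247238, -0.15807336848532919, 0.010137416260652366], [-0.24125624431227027, -0.14503703017386407, 0.01480627178109839], [-0.23419601927073, -0.13352239584791703, 0.017288668877015]]
w6 1638 [[-0.24704960391960834, -0.15824125927094884, 0.009917251138032723], [-0.24217678691691474, -0.14665105719502924, 0.014784173788790017], [-0.2347975896295522, -0.13350769414385544, 0.01760358448781807]]
```

View pics/v7.png

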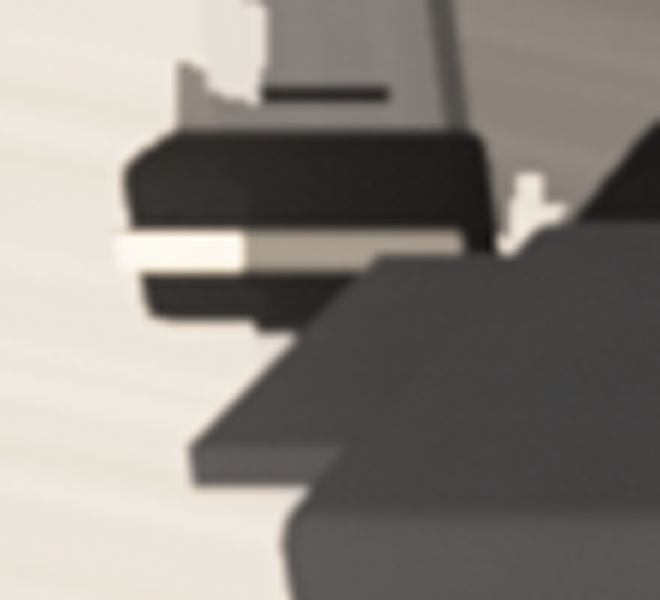

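```bash
cat > ln.py <<'E'
from h import *
import sys
np.set_printoptions(precision=4,suppress=True)
for t in sys.argv[1:]:
    k=load(t); Q=toS(cloud(k,k['d'])); g=k['im'].mean(2)
    clip=(k['d']>0)&(Q[...,2]>.011)&(Q[...,2]<.02)&(abs(Q[...,0]+.24)<.009)&(abs(Q[...,1]+.1465)<.011)
    b=clip&(g>115); r,cc=np.where(b)
    # ray estimate from per-column centres, intensity half-level edges
    e=[toS(onz(k,c0,r[cc==c0].mean(),np.median(Q[b][:,2]))) for c0 in np.unique(cc)]
    bl=(k['d']>0)&(Q[...,1]<-.131)&(Q[...,1]>-.142)&(Q[...,2]>.024)&(Q[...,2]<.043)&(Q[...,0]<-.17)&(Q[...,0]>-.27)
    # blade top edge extents
    top=(k['d']>0)&(Q[...,1]<-.129)&(Q[...,1]>-.142)&(Q[...,2]>.028)&(Q[...,0]<-.17)&(Q[...,0]>-.27)
    print(t,'line depth',np.median(Q[b],axis=0),'ray',np.median(e,axis=0)[0],b.sum(),'ztop',np.percentile(Q[top][:,2],[5,50,95]) if top.any() else '','blade x',np.median(Q[bl][:,0]) if bl.any() else '', np.percentile(Q[bl],[1,50,99],axis=0).tolist() if bl.any() else '')
    o=Q[(k['d']>0)&(abs(Q[...,2]-.061)<.004)&(abs(Q[...,1]+.07)<.05)&(Q[...,0]<-.17)&(Q[...,0]>-.27)]
    f=Q[(k['d']>0)&(Q[...,2]<.05)&(Q[...,2]>.025)&(abs(Q[...,1]+.07)<.05)&(Q[...,0]<-.19)&(Q[...,0]>-.27)]
    print('  foot top outer',np.percentile(o[:,0],1),'face',np.median(f[:,0]) if len(f) else '')
E
python3 ln.py w3 w4 w5 w6
```

```text
w3 line depth [-0.2403 -0.1466  0.0155] ray -0.2400563248461816 99 ztop [0.0434 0.2834 0.2891] blade x -0.20082285201436328 [[-0.2010700552292226, -0.1394166011436343, 0.024182893339500293], [-0.20082285201436328, -0.1355878861868323, 0.03374146990363233], [-0.2004692397519148, -0.1311408931395248, 0.04249040440724188]]
  foot top outer -0.2043029451191807 face -0.20430596053094727
w4 line depth [-0.2396 -0.147   0.0154] ray -0.23964810580306178 506 ztop [0.0351 0.0904 0.1001] blade x -0.20061994075503783 [[-0.20119694199953403, -0.13967403209294024, 0.024130498948163326], [-0.20061994075503783, -0.13537717652395614, 0.034305354932653534], [-0.20000473430138238, -0.13119192489597156, 0.042743947055807585]]
  foot top outer -0.204555144951333 face -0.2041418148810081
w5 line depth [-0.2398 -0.148   0.0155] ray -0.23971110532960782 356 ztop [0.0354 0.0926 0.1022] blade x -0.2354580085556849 [[-0.2360796628204376, -0.13995021356376333, 0.024374867237877046], [-0.2354580085556849, -0.13551899643865686, 0.034499945718525174], [-0.2347992418189573, -0.13115797348241384, 0.04269565975644509]]
  foot top outer -0.23938716055327294 face -0.2389015916533529
w6 line depth [-0.24   -0.149   0.0155] ray -0.23974917329717227 288 ztop [0.0354 0.0925 0.102 ] blade x -0.23989865880566796 [[-0.2404969984823957, -0.13974714952134296, 0.024305831694268545], [-0.23989865880566796, -0.13550806191415038, 0.03446992533206321], [-0.2392258915210017, -0.13107883094833434, 0.042723714475743094]]
  foot top outer -0.24384355373725494 face -0.2433229194957019
```

Call:
{"name": "move_arm", "arguments": {"rows": [[-0.12,-0.03,0,0,0,0,8.5],[0,0,0,0,0,0,8.5],[0,0,0,0,0,0,8.5]]}}

```text
clock: 13.9
tcp_pos: [0.4805, -0.1109, 0.0358]
tcp_rot: [0.001, -0.114, 0.993, -0.001]
contact_force: [4.6, 2.3, 2.0]
finger_gap: 0.0851
```

```bash
python3 meas.py w8; python3 ln.py w8; python3 - <<'E'
from h import *
c=load('w6'); zt=.045
Q=toS(cloud(c,c['d']))
for r in range(268,286): print(r,c['im'][r,98].mean().round(),Q[r,98].round(4))
E
```

```text
13.9 [-0.223  -0.0691  0.0358] 0.08511622894930937 [5.0248 1.2219 2.0468]
mark [-0.2393 -0.1473  0.014 ] 13 px 108 242
blade 453 [-0.2411 -0.1355  0.0342] [-0.2415 -0.2406]
foot outer/mid [-0.245  -0.2447]
w8 line depth [-0.24   -0.1506  0.0155] ray -0.23992083550668342 263 ztop [0.0356 0.0926 0.102 ] blade x -0.24105352070788455 [[-0.24168878167882604, -0.13986771379412907, 0.024378432815723432], [-0.24105352070788455, -0.13545646303358555, 0.034186289624541705], [-0.24037426395262254, -0.13110284096906535, 0.04281909126248797]]
  foot top outer -0.24498353382498228 face -0.24447278362110092
268 100.0 [-0.2403 -0.1384  0.0422]
269 78.0 [-0.2396 -0.1388  0.0416]
270 74.0 [-0.2397 -0.1384  0.0425]
271 75.0 [-0.2401 -0.1375  0.0441]
272 74.0 [-0.3068 -0.0689  0.1683]
273 76.0 [-0.2396 -0.1373  0.0448]
274 84.0 [-0.2395 -0.137   0.0454]
275 91.0 [-0.2392 -0.137   0.0456]
276 92.0 [-0.2393 -0.1366  0.0465]
277 92.0 [-0.2386 -0.1369  0.0461]
278 92.0 [-0.238  -0.1371  0.0457]
279 91.0 [-0.237  -0.1377  0.0448]
280 115.0 [-0.2378 -0.1367  0.0468]
281 178.0 [-0.2109 -0.1625  0.0006]
282 218.0 [-0.2109 -0.1621  0.0016]
283 227.0 [-0.2099 -0.1626  0.0009]
284 229.0 [-0.2097 -0.1623  0.0015]
285 230.0 [-0.2095 -0.162   0.0023]
```

Call:
{"name": "move_arm", "arguments": {"newtons": 30, "rows": [[0,0,0,0,0,0,8.0],[0,0,0,0,0,0,7.4],[0,0,0,0,0,0,6.8],[0,0,0,0,0,0,6.2],[0,0,0,0,0,0,5.6],[0,0,0,0,0,0,5.0],[0,0,0,0,0,0,4.4],[0,0,0,0,0,0,4.0]]}}

```text
clock: 14.95
tcp_pos: [0.479, -0.1091, 0.0358]
tcp_rot: [0.0, -0.114, 0.993, 0.001]
contact_force: [3.2, 8.3, 6.8]
finger_gap: 0.0401
```

```bash
python3 meas.py w9; python3 ln.py w9
```

```text
14.95 [-0.224  -0.0671  0.0358] 0.04007805677598855 [4.9545 7.3614 6.7768]
mark [-0.2393 -0.147   0.014 ] 13 px 104 245
blade 454 [-0.2421 -0.1353  0.0346] [-0.2425 -0.2416]
foot outer/mid [-0.246  -0.2457]
w9 line depth [-0.2399 -0.15    0.0155] ray -0.23970457769745912 271 ztop [0.0295 0.0407 0.0464] blade x -0.24206642517627724 [[-0.24266662781758105, -0.13984776121000358, 0.024206918637735254], [-0.24206642517627724, -0.13532897836553076, 0.03456074853454934], [-0.24139377085284264, -0.13102247357585256, 0.042795130111625196]]
  foot top outer -0.24598986447198237 face -0.2455190684154099
```

Closing has deflected the arm about 1 mm outward. I'll bring it back gently, then finish closing.

Call:
{"name": "move_arm", "arguments": {"rows": [[0.09,0.02,0,0,0,0,4.0],[0,0,0,0,0,0,3.7],[0,0,0,0,0,0,3.3],[0,0,0,0,0,0,2.9]]}}

```text
clock: 15.5
tcp_pos: [0.4794, -0.1088, 0.0355]
tcp_rot: [-0.0, -0.114, 0.993, 0.001]
contact_force: [2.1, 9.2, 6.2]
finger_gap: 0.0292
```

```bash
python3 meas.py w10; python3 ln.py w10
```

```text
15.5 [-0.2236 -0.0668  0.0355] 0.029153745234512043 [4.1319 8.4701 6.189 ]
mark [-0.2389 -0.1472  0.014 ] 13 px 103 244
blade 449 [-0.2416 -0.1354  0.0344] [-0.2421 -0.2412]
foot outer/mid [-0.2456 -0.2452]
w10 line depth [-0.24   -0.1499  0.0154] ray -0.2398059804224746 294 ztop [0.0293 0.0403 0.0464] blade x -0.24164512095159096 [[-0.24228738658310403, -0.13963226196453135, 0.02417706439055649], [-0.24164512095159096, -0.13536499297193186, 0.03437513103357992], [-0.24107981282996782, -0.13115936909051812, 0.042751694135030535]]
  foot top outer -0.2455393568029534 face -0.2450992660288288
```

Call:
{"name": "move_arm", "arguments": {"rows": [[0.05,0.01,0,0,0,0,2.6],[0,0,0,0,0,0,2.2],[0,0,0,0,0,0,1.8],[0,0,0,0,0,0,1.2],[0,0,0,0,0,0,0.5],[0,0,0,0,0,0,0.5]]}}

```text
clock: 16.3
tcp_pos: [0.4816, -0.1107, 0.0358]
tcp_rot: [0.001, -0.115, 0.993, -0.001]
contact_force: [4.5, 0.2, 6.1]
finger_gap: 0.021
```

```bash
python3 meas.py w11; python3 ln.py w11
```

```text
16.3 [-0.2218 -0.0692  0.0358] 0.02095230166078449 [ 4.4074 -0.8301  6.1279]
mark [-0.2391 -0.1472  0.014 ] 13 px 108 240
blade 448 [-0.2399 -0.1353  0.0343] [-0.2404 -0.2394]
foot outer/mid [-0.2439 -0.2436]
w11 line depth [-0.24   -0.148   0.0155] ray -0.23977030402669652 337 ztop [0.0295 0.0404 0.0464] blade x -0.23991172074905842 [[-0.24059760769291158, -0.1395506977001534, 0.024245852993042927], [-0.23991172074905842, -0.13532541675285933, 0.03429506076397085], [-0.23925278293075328, -0.1311176005120326, 0.04280145325815028]]
  foot top outer -0.24388540289288121 face -0.2434194087100663
```

Call:
{"name": "move_arm", "arguments": {"rows": [[-0.1,-0.03,0,0,0,0,0.5],[0,0,0,0,0,0,0.5],[0,0,0,0,0,0,0.5],[0,0,0,0,0,0,0.5]]}}

```text
clock: 16.85
tcp_pos: [0.4807, -0.1109, 0.0358]
tcp_rot: [0.001, -0.115, 0.993, -0.0]
contact_force: [5.5, 0.4, 5.7]
finger_gap: 0.021
```

```bash
python3 meas.py w12; python3 ln.py w12; python3 - <<'E'
from h import *
c=load('w12');Q=toS(cloud(c,c['d']))
m=(c['d']>0)&(Q[...,2]>.054)&(Q[...,2]<.068)&(abs(Q[...,1]+.06)<.04)
for x in np.arange(-.235,-.15,.01):
    w=Q[m&(abs(Q[...,0]-x)<.005)]
    if len(w)>3: print(round(x,3),len(w),w[:,1].min().round(4),w[:,1].max().round(4))
_,_,ca=grab('scene','s12');k=load('s12');QQ=toS(cloud(k,k['d']))
mm=(QQ[...,2]>.1)&(QQ[...,2]<.13)&(abs(QQ[...,0]+.067)<.03)&(QQ[...,1]>.02)&(QQ[...,1]<.17);print('knob',QQ[mm].mean(0))
E
cp pics/w12.png pics/final.png
```

```text
16.85 [-0.2228 -0.0692  0.0358] 0.020952917351779166 [ 5.4235 -0.8876  5.6917]
mark [-0.2391 -0.1469  0.014 ] 13 px 109 242
blade 437 [-0.2408 -0.1351  0.0342] [-0.2413 -0.2404]
foot outer/mid [-0.2448 -0.2445]
w12 line depth [-0.24   -0.1485  0.0155] ray -0.2396999802615501 309 ztop [0.0291 0.0404 0.0463] blade x -0.2408141341688669 [[-0.2415009015007675, -0.13957105577609039, 0.024187351934919617], [-0.2408141341688669, -0.1351488474252803, 0.034232881499308615], [-0.24018003038113084, -0.13112500543050792, 0.042716323089426765]]
  foot top outer -0.24475690258731098 face -0.24434249540338107
-0.235 5030 -0.1 -0.0201
-0.225 1826 -0.098 -0.0376
-0.215 1575 -0.0813 -0.0567
-0.205 1297 -0.0796 -0.0581
-0.195 465 -0.0795 -0.0582
knob [-0.06599096  0.12899896  0.11966822]
```

View pics/final.png

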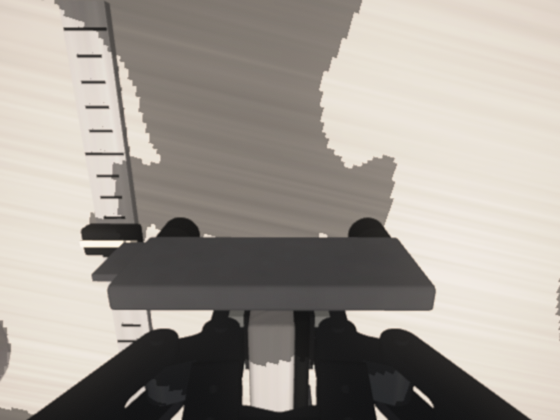

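The final view shows the bar and flat lever clamped between the fingers, with the pointer (95,275) on the clip line (110,242) once its height is allowed for.

```bash
python3 -c "
from plant import ctrl
print(ctrl.finish_job())"
```

```text
the job is handed in; nothing more can be done
None
```

The scale is ready and the job is handed in at about 17 s of the 54 s allowed. The gripper is still holding the leg.

- **Arrest lever:** I swung it over until it stopped, where about 17 N moved it no further. I then swung it back until it stopped again at about 18 N. A later picture put the knob within 1 mm of its starting position, so the beam is arrested.
- **Leg:** I drew it out about 40 mm by pressing on the cross-foot. The last check put the pointer's mid-plane about 0.3 mm from the clip's line, and I trust that measurement to roughly 0.5–1 mm.
- **Cam lever:** It is closed under a 30 N grip. Its outer face is about 13.5 mm from the bar's mid-plane (14 mm when fully closed), and the fingers read 21 mm apart.

**What was not clean:** While the lever was closing, the arm flexed and the leg wandered. It went about 1 mm past the mark and was about 1.2 mm short of it as the lever went flat. I corrected this with small moves, the last of them a 1 mm pull after the lever was already closed.

The camera estimates of the mark's position disagreed by up to 4 mm, so I relied on the close-up wrist view. I did not measure the bystander items again at the end, but nothing in the force readings or pictures suggested that anything had been touched.

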